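Lock the sliding stop with the ball-lock pin

TASK

Lock the sliding stop of the jig with the ball-lock pin that stands in the wooden holder block. Take the pin by its head with the thumb button squeezed in and keep it in, put the pin down through the hole of the stop, draw the stop along with light pressure on the pin until the pin finds the locating hole hidden in the bed underneath, push it down until its collar sits flat on the stop, and then let go so that the button springs out and the balls lock. Press gently throughout (with about 10 N) and leave the logger, the sanding block and the tape roll where they are.

Things in the scene. Friction and masses are not known exactly. Their poses are not given: they have to be found in the camera images.
- jig: Fixed jig, bolted down, 80 mm wide, 268 mm long: two dark steel rails (tops 30 mm above the bench), an end block at either end (y = -67 and +187 mm). Origin on the bench in the jig's mid-plane, right under the hole of the stop when carriage is 0. y axis: sliding direction of the stop; x across; z up.
- bed_mid (a point): Point on top of the steel bed plate between the rails, jig x 0, y 42 mm, 30 mm above the bench. Bed 10 mm thick, 20 mm free below. Its only hole, 13.5 mm wide with 1.5 mm chamfered mouth, is hidden under the stop, on the mid-plane, anywhere within 18 mm of this point along y (not measured: find it by feel), always ahead (+y) of the stop's hole at the start. Axes as the jig's.
- carriage (a joint): Position (m) of the sliding stop along the jig's y axis, 0 to 0.080; it starts at 0 to 0.012. It slides with about 2 N of friction and stays where it is left. When the hole of the stop is over the hole of the bed it reads between 0.024 and 0.060.
- carriage_hole (a point): Centre of the mouth of the stop's hole (13.5 mm wide, 1.5 mm chamfer), 43.5 mm above the bench; z up, y along the slide. The stop is an aluminium plate 78 mm wide, 12 mm thick, 1.5 mm above the bed, from 30 mm behind the hole to 88 mm ahead (+y); its upright fence with plywood face, 36 mm higher than the plate, stands 74 to 100 mm ahead.
- pin_head (a point): Centre of the black head of the ball-lock pin: grasp here from above, fingers closing along the pin's y. Head 24 mm along x, 30 mm high; its fixed face is 13 mm off on the -y side, the grey thumb button (18 mm wide, 22 high) reaches 17 mm on the +y side, 13 mm when in. z up. Collar (26 mm wide, 5 thick): underside 31 mm below this point. Pin about 0.16 kg, some 0.13 to 0.2.
- pin_tip (a point): Tip of the pin's shank, on its axis, 69 mm below pin_head, 38 mm below the collar's underside. Shank 12 mm thick, conical nose 4 mm long, 9 mm at the end. Two locking balls stand out 10.5 mm above the tip, 17 mm over both; with them out the shank enters no hole of the jig. Pin home: tip 38 mm below the mouth of the stop's hole; nose resting on the bed: 13.5 mm below it.
- pin_button (a joint): Travel (m) of the thumb button: 0 sprung out (balls out), 0.004 fully in (balls drawn in). It takes 8.4 N to hold it fully in; a grip of 20 N or more on the head along the pin's y does so.
- holder: Fixed wooden block 56x56x42 mm; origin at the centre of its underside. The pin stands upright in its loose 20 mm hole at the start, the collar resting on the block's top.
- logger: Bystander: cylinder-shaped data logger standing upright, 40x42x114 mm; origin at the centre of its underside. Leave alone.
- sanding_block: Bystander: cork sanding block, 64x107x31 mm, origin under its centre. Leave alone.
- tape_wide: Bystander: wide roll of tape lying flat, 106 mm across, 51 mm high, origin under its centre. Leave alone.
Mind the look-alikes: they are no part of the job. There is more than one size of the part that bears pin_head; the job needs the smallest.

How it is judged:
By the outcome, as a careful person would: the job done as asked, in the order asked, and still so for the second after the job is handed in, with the robot touching nothing.
It also fails if it takes over 54 s, if anything falls off the work surface, if the arm or the gripper's body presses on something with over 40 N, if the wrist force passes 120 N, or if a joint passes its speed limit or range.

ROBOT

A 6-joint arm with a two-finger parallel gripper is mounted at the origin on a cart in front of the work surface, level with it; the furniture and walls round the work are solid. World frame = base frame: x ahead of the robot, y to its left, z up, the work surface at z = 0. Lengths are in m, angles in degrees, forces in N, time in s.
With the tool pointing down it reaches from about 0.4 to 0.825 m from the base axis. Payload 7 kg.
Tool frame: the origin (TCP) lies between the finger pads; the fingertips stand 19 mm ahead of it and the grasp point (between the pads) is the TCP; z points along the fingers, y is the line along which they close (so a half turn about z gives the same grasp; the last joint's range is limited). The gripper opens to 88 mm and grips with 3 to 60 N. Pads are 19 mm wide; open, the fingers measure 130 mm over their backs; the gripper's body (78 mm by 193 mm) begins 47 mm behind the grasp point.
Start: joints at [92.08, 20.546, 0.682, 0, -70.136, -16.507], TCP at [0.168, 0.654, 0.212] pointing down, gripper open.
Joint ranges: [-176.03, 176.03], [-82.01, 121.73], [-58.28, 71.71], [-173.87, 95.51], [-174.79, -0.11], [-173.66, 173.66]. Speed limits (degrees/s): [136.94, 136.94, 172.46, 180, 180, 180].

INTERFACE

Orientations are given as [roll, pitch, yaw] about the fixed x, y, z axes, in that order (R = Rz(yaw) Ry(pitch) Rx(roll)).
In Python, from plant import r gives the robot as it stands. The module is installed in compiled form; this text tells all that it offers.
- The arm moves only by the shell command python3 -m pendant 'ROWS' [OPENING] [FORCE]. ROWS is JSON, a list of rows, each a list of 6 numbers: the shift along the tool's x, y, z in mm, then the turn, a rotation vector about the tool's x, y, z in rad. In form: [[tx, ty, tz, wx, wy, wz], ...]. A call has 1 to 20 rows; each row is the pose to reach, as a shift and turn from the pose commanded when the call began, along the tool's axes at that moment; what a row does not reach only later rows make up. A row lasts 1/8 s, in which the tool goes at most 62.5 mm and 10.7 degrees, less where a joint would pass 70% of its speed; a pose out of reach is approached as far as the arm can. A call with a gripper value outside its range is refused whole. OPENING is the finger opening in mm, from 0 to 87.6, set as the call begins (- or left out, the last holds). The fingers move at their own pace and stop on an object; FORCE is the grip in N (left out, the last holds). Time passes only in rows, so rows that repeat a pose let the fingers close. It gives the time, the measured TCP pose, the force, the opening and the grip force at its end, in the units of the state.
- r.get_state(): the state, without advancing time (a new reading comes with each control period).
- r.capture(name): name is "side" or "top"; returns the picture (384x512x3 uint8, red, green, blue); there is no depth.
- r.camera_params(name): a dict with "mtx" (3x3 intrinsics, pixels), "rvec" (rotation vector, rad) and "tvec" (3), from world to camera coordinates, as OpenCV has them. Camera axes: x right, y down, z forward; pixel columns grow to the right and rows downward; lengths in m; the calibration is good to about 2 mm. A picture is of the moment at which its call begins. camera_params takes no time and is no camera call.
- r.close_job(): hands the job in; it is judged then, once.
The state is a dict: "time_s": time; "joints": joint angles; "qd": joint speeds; "joint_torque": joint torques, N m; "tcp_pos": TCP position; "eef_rot": TCP orientation; "contact_force": force on the tool from outside, world axes, zero at the start; "moment": the same for the moment, N m; "gripper_width": finger opening in m; "gripper_force": force on a finger pad.
Only numpy, scipy, OpenCV 4.12 (cv2) and the standard library are available. Lean on these libraries where they do the work, as an engineer would, in place of code of your own. Each camera call takes 0.05 s, during which the arm holds its last target. There are 200 camera calls.

## Working session

There is one attempt and no reset: what is moved stays moved. The work goes in short steps, Python scripts to look and compute and a shell command to move; the robot and the scene stay as the last step left them, time stands still between calls to the robot, and variables do not carry over. Pictures are saved under pics/ and viewed, at most 10 in all, crops included, and the job is handed in when it is done.

```bash
mkdir -p pics; cat > h.py <<'E'
import numpy as np, cv2
from plant import r
def cam(n):
    p=r.camera_params(n); R=cv2.Rodrigues(np.array(p["rvec"],float))[0]; return np.array(p["mtx"]),R,np.array(p["tvec"],float).ravel()
def onplane(n,u,v,z):
    K,R,t=cam(n); d=R.T@np.linalg.solve(K,[u,v,1.]); c=-R.T@t; return c+d*(z-c[2])/d[2]
def proj(n,P):
    K,R,t=cam(n); q=K@(R@np.array(P)+t); return q[:2]/q[2]
def save(n,f,box=None,s=1):
    a=r.capture(n); 
    if box: a=a[box[1]:box[3],box[0]:box[2]]
    cv2.imwrite(f,cv2.resize(a,None,fx=s,fy=s,interpolation=cv2.INTER_CUBIC)[...,::-1])
E
python3 - <<'E'
from h import *
save("top","pics/t1.png",s=1.5);save("side","pics/s1.png",s=1.5)
for n in("top","side"):
    K,R,t=cam(n);print(n,(-R.T@t).round(3),R[2].round(3),K[0,0])
print(r.get_state())
E
```

```text
top [ 0.496 -0.025  1.24 ] [ 0.082 -0.013 -0.997] 418.8436879646453
side [0.277 0.818 0.888] [ 0.258 -0.698 -0.668] 470.3545671157495
{'time_s': 0.1, 'joints': array([ 9.20801043e+01,  2.05873663e+01,  6.38083173e-01, -1.79069146e-02,
       -7.01341444e+01, -1.65058682e+01]), 'qd': array([-0.05322387, -0.08235788,  0.07390354, -0.04538517,  0.10947506,
        0.06304009]), 'joint_torque': array([-1.83755961e-03, -5.84161019e+01,  2.93753028e+01,  7.01552957e+00,
        1.00952139e-02, -4.80726499e-05]), 'tcp_pos': array([0.16808389, 0.65326405, 0.2107083 ]), 'eef_rot': array([ 1.79915227e+02, -7.56438887e-03, -1.44318557e+01]), 'contact_force': array([0.71551941, 0.03590934, 0.5135526 ]), 'moment': array([ 0.00504813, -0.04813157, -0.00505326]), 'gripper_force': 0.0, 'gripper_width': 0.0875990060580415}
```

View pics/t1.png

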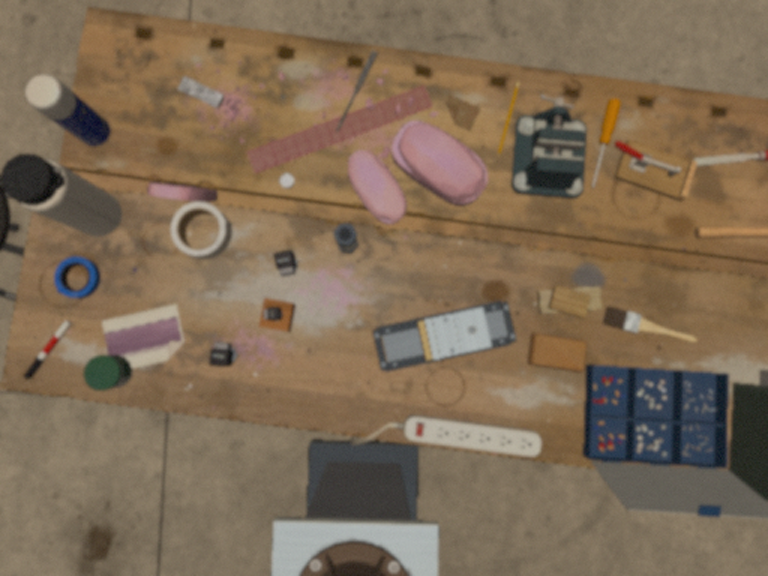

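View pics/s1.png

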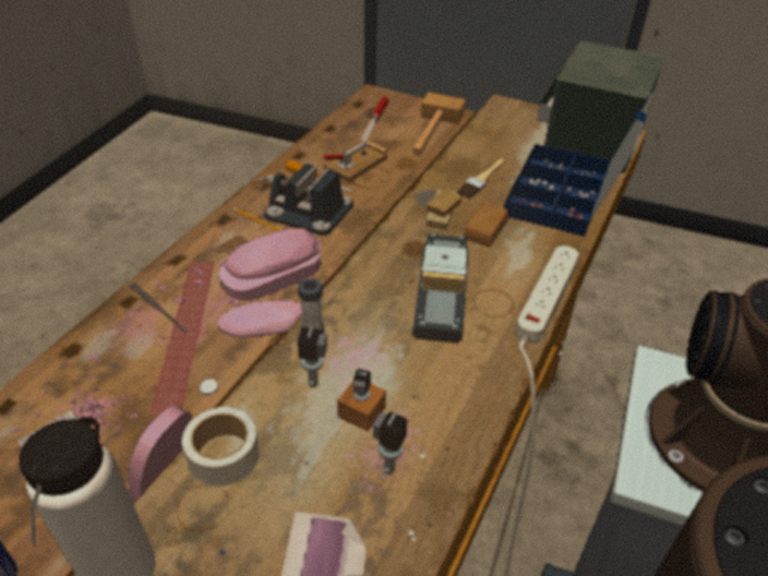

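Three look-alikes, in pixels of the 1.5x top picture: the pin in the orange-brown block at (277,315), and loose pins at (285,262) and (221,354). The pin in the holder fits, because it stands in the block and looks smallest. The jig is at (445,335), with its fence at (430,340) and its hole at (473,329). I'll confirm with enlarged crops.

```bash
python3 - <<'E'
from h import *
a=r.capture("top");b=r.capture("side")
f=lambda im,x0,y0,x1,y1:cv2.resize(im[y0:y1,x0:x1],(400,300),interpolation=cv2.INTER_CUBIC)
A=np.vstack([np.hstack([f(a,130,160,230,235),f(a,245,190,365,280)]),np.hstack([f(b,190,220,290,295),f(b,240,150,348,231)])])
cv2.imwrite("pics/c1.png",A[...,::-1])
cv2.imwrite("a.png",a[...,::-1]);cv2.imwrite("b.png",b[...,::-1])
E
```

```text
(no output)
```

View pics/c1.png

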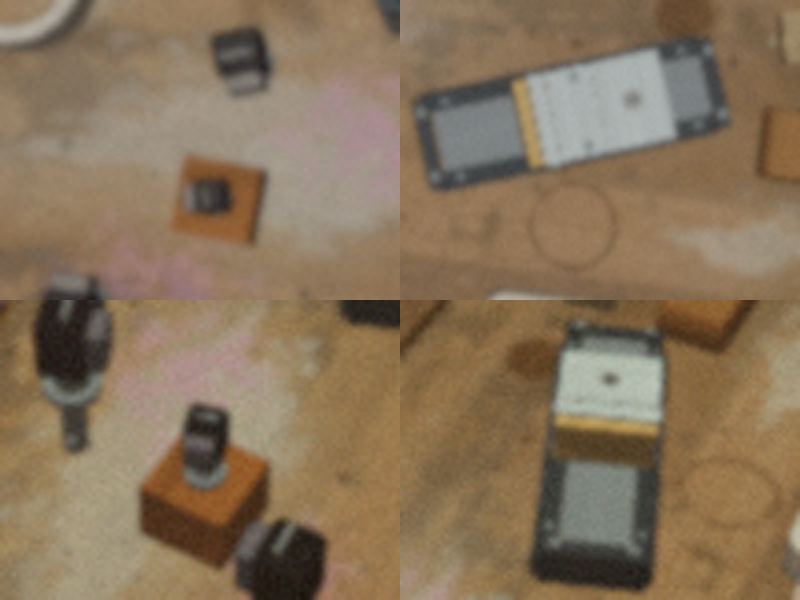

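The crops confirm it. The pin in the block (small head at crop (207,195), about full pixel (182,209)) is clearly smaller than the two loose ones, and its grey button faces image left (+y). The stop's hole is at crop (632,98), and the fence is to its left, so jig +y points image left.

```bash
python3 - <<'E'
from h import *
a=cv2.imread("a.png").astype(int);b=cv2.imread("b.png").astype(int)
# jig in top: rail-coloured & grey/white pixels (low saturation) within box
def box(m,off):
    m=cv2.morphologyEx(m.astype(np.uint8),cv2.MORPH_OPEN,np.ones((2,2)))
    cs,_=cv2.findContours(m,cv2.RETR_EXTERNAL,cv2.CHAIN_APPROX_NONE);c=max(cs,key=cv2.contourArea)
    return c.reshape(-1,2)+off
s=a[190:280,245:365]; m=(s[...,2]-s[...,0]<22)
c=box(m,[245,190]);rc=cv2.minAreaRect(c.astype(np.float32));q=cv2.boxPoints(rc)
P=np.array([onplane("top",*p,0.03) for p in q]);print("jig rect px",rc,"\n",P.round(4),"ctr",P.mean(0).round(4))
for i in range(2):
    d=P[i+1]-P[i];print(np.hypot(*d[:2]).round(4),np.degrees(np.arctan2(d[1],d[0])).round(2))
# hole top: dark blob in plate
def cen(im,u,v,w,bg):
    s=im[v-w:v+w+1,u-w:u+w+1].sum(2)/3.; wt=np.clip(bg*np.median(s)-s,0,None); yy,xx=np.mgrid[v-w:v+w+1,u-w:u+w+1]
    return (xx*wt).sum()/wt.sum(),(yy*wt).sum()/wt.sum()
ht=cen(a,245+round(232*.3),190+round(98*.3),4,.93); hs=cen(b,240+round(210*.27),150+round(79*.27),4,.93)
print("hole",ht,onplane("top",*ht,.0435).round(4),hs,onplane("side",*hs,.0435).round(4))
# pin head
s=a[195:225,170:200];m=(s.sum(2)<240)
c=box(m,[170,195]);rc=cv2.minAreaRect(c.astype(np.float32));print("head",rc,onplane("top",*rc[0],.088).round(4),onplane("top",*rc[0],.08).round(4))
for p in cv2.boxPoints(rc): print(onplane("top",*p,.088).round(4))
# holder
h=cv2.cvtColor(cv2.imread("a.png"),cv2.COLOR_BGR2HSV)[195:225,165:205].astype(int);m=(h[...,1]>165)
m=cv2.morphologyEx(m.astype(np.uint8),cv2.MORPH_CLOSE,np.ones((11,11)))
c=box(m,[165,195]);rc=cv2.minAreaRect(c.astype(np.float32));print("holder",rc,onplane("top",*rc[0],.042).round(4))
A=cv2.resize(cv2.imread("a.png")[195:225,165:205],(400,300),interpolation=cv2.INTER_NEAREST);B=cv2.resize(cv2.imread("b.png")[240:285,215:275],(400,300),interpolation=cv2.INTER_NEAREST)
cv2.imwrite("pics/c2.png",np.hstack([A,B]))
E
```

```text
jig rect px ((314.2176208496094, 220.7293701171875), (30.153335571289062, 56.72732162475586), 77.47119140625) 
 [[ 0.5423 -0.1222  0.03  ]
 [ 0.5825 -0.2824  0.03  ]
 [ 0.4978 -0.3023  0.03  ]
 [ 0.4582 -0.1428  0.03  ]] ctr [ 0.5202 -0.2124  0.03  ]
0.1652 -75.93
0.087 -166.79
hole (np.float64(314.3595294445218), np.float64(219.3975706529305)) [ 0.5236 -0.2105  0.0435] (np.float64(296.2735519888347), np.float64(170.89876802473083)) [ 0.5244 -0.2082  0.0435]
head ((184.0, 209.5), (9.0, 10.0), 90.0) [0.5399 0.1553 0.088 ] [0.5402 0.1565 0.08  ]
[0.5519 0.1695 0.088 ]
[0.5526 0.1421 0.088 ]
[0.528  0.1411 0.088 ]
[0.5272 0.1684 0.088 ]
holder ((185.50001525878906, 211.0), (17.2624454498291, 14.847493171691895), 10.30484676361084) [0.5375 0.158  0.042 ]
```

View pics/c2.png

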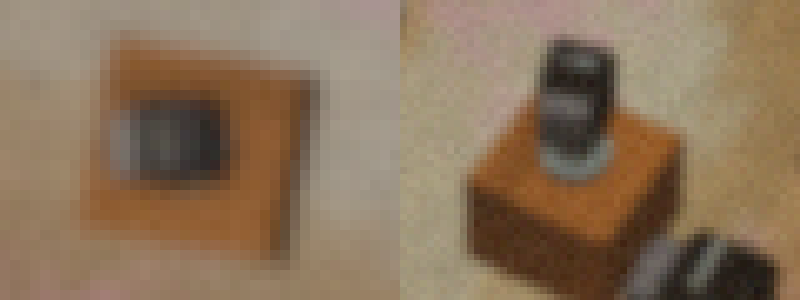

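Left half: in the top view the head spans x 105–230 and y 92–188 of the crop, that is full pixels (175.5–188, 204–214), with the grey button on the left. Right half: in the side view the head's top is at about full pixel (241.7,248), with the button facing the camera.

```bash
python3 - <<'E'
from h import *
for z,u,v in((.058,188.2,209.2),(.084,175.6,208.8),(.088,187.5,209)): print(z,onplane("top",u,v,z).round(4))
print("side top",onplane("side",241.7,248,.088).round(4))
for p in ((249.5,220),(338,201.4),(344,228.4),(254,247)): print(onplane("top",*p,.03).round(4))
for p in((.54,.158,.088),(.54,.158,.047),(.54,.175,.073)):print(proj("top",p).round(1),proj("side",p).round(1))
E
```

```text
0.058 [0.5422 0.1482 0.058 ]
0.084 [0.5413 0.179  0.084 ]
0.088 [0.5415 0.1458 0.088 ]
side top [0.543  0.1588 0.088 ]
[ 0.517  -0.0252  0.03  ]
[ 0.5779 -0.2806  0.03  ]
[ 0.5003 -0.2988  0.03  ]
[ 0.4401 -0.0403  0.03  ]
[183.  209.4] [243.1 248.1]
[185.3 210. ] [242.9 259.9]
[177.7 209.5] [240.2 257.8]
```

The head is at about (0.541, 0.160, 0.073) with its y near world +y. The jig's yaw is about 13.2° and the stop's hole is at about (0.524, -0.2095). I'm moving above the pin.

```bash
python3 -m pendant '[[44,35,0,0,0,-0.02],[88,70,0,0,0,-0.05],[132,105,0,0,0,-0.07],[176,140,0,0,0,-0.09],[220,175,0,0,0,-0.12],[264,210,0,0,0,-0.14],[308,245,0,0,0,-0.16],[352,280,0,0,0,-0.18],[396,315,10,0,0,-0.2],[440,350,20,0,0,-0.22],[484,384.5,40,0,0,-0.252],[484,384.5,60,0,0,-0.252],[484,384.5,60,0,0,-0.252],[484,384.5,60,0,0,-0.252]]' 60 25
python3 - <<'E'
from h import *
a=r.capture("top");b=r.capture("side")
f=lambda im,x0,y0,x1,y1:cv2.resize(im[y0:y1,x0:x1],(400,300),interpolation=cv2.INTER_CUBIC)
cv2.imwrite("pics/c3.png",np.hstack([f(a,145,180,225,240),f(b,200,205,290,273)])[...,::-1])
s=r.get_state();print(s["tcp_pos"],s["eef_rot"],s["contact_force"])
E
```

```text
time_s: 1.95
tcp_pos: [0.5413, 0.1613, 0.1523]
eef_rot: [-180.0, -0.0, 0.1]
contact_force: [0.5, 0.4, -0.0]
gripper_width: 0.06
gripper_force: 0.0
[0.54138097 0.16170111 0.15271816] [-1.79949346e+02 -8.72781204e-02  8.66912271e-02] [ 0.644759   -0.16770815 -0.28446083]
```

View pics/c3.png

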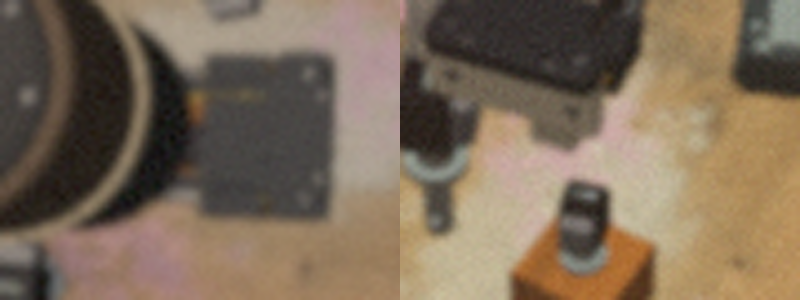

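The side view shows the fingers straddling the pin line: fingertips at crop (560,140), the pin's head below at (585,190). I'm going down.

```bash
python3 -m pendant '[[0,-1,20,0,0,0],[0,-1,40,0,0,0],[0,-1,55,0,0,0],[0,-1,66,0,0,0],[0,-1,74,0,0,0],[0,-1,78,0,0,0],[0,-1,78,0,0,0]]'
python3 - <<'E'
from h import *
save("side","pics/s4.png",(190,200,290,275),6)
E
```

```text
time_s: 2.92
tcp_pos: [0.5412, 0.1617, 0.0735]
eef_rot: [180.0, 0.0, 0.0]
contact_force: [0.0, 0.2, -0.6]
gripper_width: 0.0597
gripper_force: 0.0
```

View pics/s4.png

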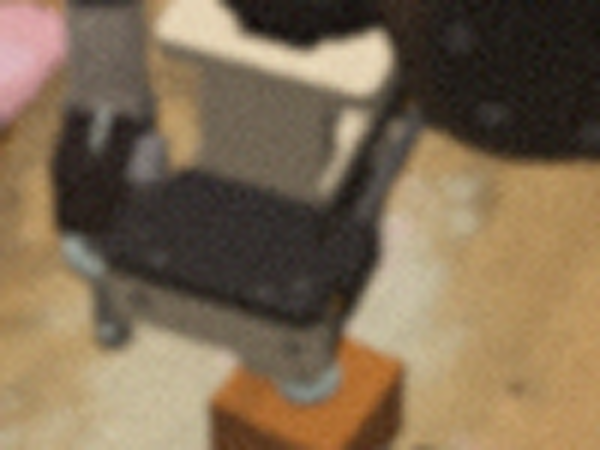

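The gripper is down around the head, with the collar visible just below it at (308,385). I'm closing.

```bash
python3 -m pendant '[[0,0,0,0,0,0],[0,0,0,0,0,0],[0,0,0,0,0,0],[0,0,0,0,0,0],[0,0,0,0,0,0],[0,0,0,0,0,0],[0,0,0,0,0,0],[0,0,0,0,0,0]]' 0 30
```

```text
time_s: 3.98
tcp_pos: [0.5411, 0.1617, 0.0736]
eef_rot: [-180.0, -0.0, 0.0]
contact_force: [0.3, 0.5, 0.4]
gripper_width: 0.0003
gripper_force: 0.0
```

```bash
python3 - <<'E'
from h import *
a=r.capture("top");b=r.capture("side")
f=lambda im,x0,y0,x1,y1:cv2.resize(im[y0:y1,x0:x1],(400,300),interpolation=cv2.INTER_CUBIC)
cv2.imwrite("pics/c5.png",np.hstack([f(a,145,180,225,240),f(b,200,230,280,290)])[...,::-1])
for p in((.541,.161,.054),(.541,.161,.0735),(.5,.161,.12),(.58,.161,.12)):print(proj("side",p).round(1),proj("top",p).round(1))
E
```

```text
[242.1 258.8] [183.9 209.6]
[242.1 253.2] [182.8 209.3]
[259.6 244.5] [179.4 223.9]
[226.1 234.4] [180.6 194. ]
```

View pics/c5.png

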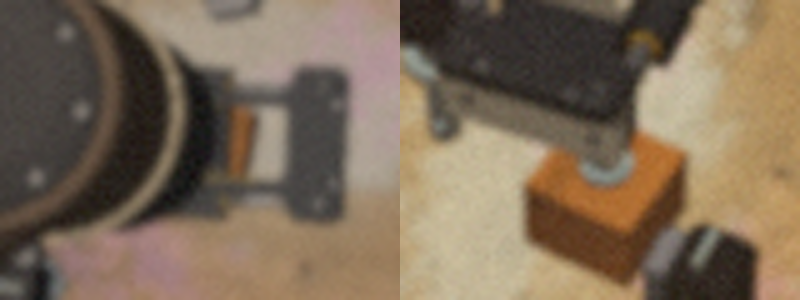

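```bash
python3 -m pendant '[[0,0,-15,0,0,0],[0,0,-30,0,0,0],[0,0,-50,0,0,0],[0,0,-70,0,0,0],[0,0,-70,0,0,0]]'
python3 - <<'E'
from h import *
a=r.capture("top");b=r.capture("side")
f=lambda im,x0,y0,x1,y1:cv2.resize(im[y0:y1,x0:x1],(400,600),interpolation=cv2.INTER_CUBIC)
cv2.imwrite("pics/c6.png",np.hstack([f(a,165,180,225,270),f(b,205,205,275,310)])[...,::-1])
print(r.get_state()["contact_force"])
E
```

```text
time_s: 4.7
tcp_pos: [0.5424, 0.1625, 0.1465]
eef_rot: [-179.9, -0.2, 0.0]
contact_force: [1.1, 1.0, 0.0]
gripper_width: 0.0005
gripper_force: 0.0
[-0.04641926  0.18364958 -0.2208565 ]
```

View pics/c6.png

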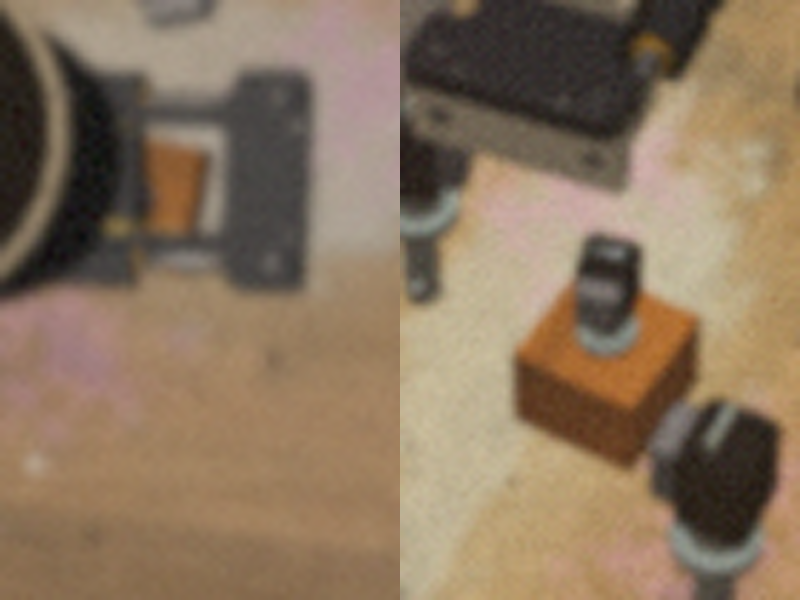

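The pin still stands untouched at side pixel (241.4,255), so the fingers closed clear of it. I'm triangulating from both views.

```bash
python3 - <<'E'
from h import *
def tri(t,s):
    Ps=[];
    for n in("top","side"):
        K,R,tt=cam(n);Ps.append(K@np.c_[R,tt])
    X=cv2.triangulatePoints(Ps[0],Ps[1],np.float64(t).reshape(2,1),np.float64(s).reshape(2,1));X=(X[:3]/X[3]).ravel()
    return X.round(4),(proj("top",X)-t).round(1),(proj("side",X)-s).round(1)
print("head",tri((182,209),(241.4,254)))
# holder top corners: top crop c2 (x/10+165,y/10+195); side crop c2 ((x-400)*.15+215,y*.15+240)
T=[(12,3.5),(31.5,7.5),(28.5,25.5),(8,22)]
for p in T: print("holder top z.042",onplane("top",165+p[0],195+p[1],.042).round(4))
for p in((680,135),(610,240),(467,180)): print("side z.042",onplane("side",215+(p[0]-400)*.15,240+p[1]*.15,.042).round(4))
for y in(.18,.19,.2,.21): print(proj("side",(.5413,y,.1337)).round(1))
for dx in(-39,39): print("body corner",dx,proj("side",(.5424+dx/1e3,.1625+.0965,.1935)).round(1))
E
```

```text
head (array([0.5418, 0.1633, 0.0727]), array([-0., -0.]), array([0., 0.]))
holder top z.042 [0.5725 0.1837 0.042 ]
holder top z.042 [0.5626 0.1276 0.042 ]
holder top z.042 [0.5111 0.1342 0.042 ]
holder top z.042 [0.5194 0.1928 0.042 ]
side z.042 [0.5109 0.1425 0.042 ]
side z.042 [0.5164 0.1946 0.042 ]
side z.042 [0.5717 0.1891 0.042 ]
[238.8 240.9]
[237.  244.1]
[235.2 247.3]
[233.4 250.6]
body corner -39 [241.3 253.4]
body corner 39 [204.9 242.1]
```

```bash
python3 - <<'E'
from h import *
s=r.get_state();print(s["joints"].round(1))
for z in(.19,.22,.25,.28): print(z,[onplane("top",*p,z).round(4)[:2] for p in((210.75,190.5),(210.75,223.5))])
E
python3 -m pendant '[[0,0,0,0,0,0.15],[0,0,0,0,0,0.3],[0,0,0,0,0,0.45],[0,0,0,0,0,0.6],[0,0,0,0,0,0.75],[0,0,0,0,0,0.9],[0,0,0,0,0,1.05],[0,0,0,0,0,1.2],[0,0,0,0,0,1.3],[0,0,0,0,0,1.3]]' 40 25
python3 - <<'E'
from h import *
save("side","pics/s7.png",(185,180,285,255),8)
print(r.get_state()["joints"].round(1))
E
```

```text
[ 36.5  13.3 -18.9  -0.  -57.7  53.5]
0.19 [array([0.5856, 0.0743]), array([0.5029, 0.0713])]
0.22 [array([0.5831, 0.0714]), array([0.5028, 0.0686])]
0.25 [array([0.5805, 0.0686]), array([0.5026, 0.0658])]
0.28 [array([0.578 , 0.0658]), array([0.5024, 0.0631])]
time_s: 6.05
tcp_pos: [0.5407, 0.1615, 0.1429]
eef_rot: [179.9, -0.0, -74.4]
contact_force: [-0.4, -1.0, 0.2]
gripper_width: 0.0398
gripper_force: 0.0
[ 36.5  13.4 -18.9  -0.  -57.7 -20.8]
```

View pics/s7.png

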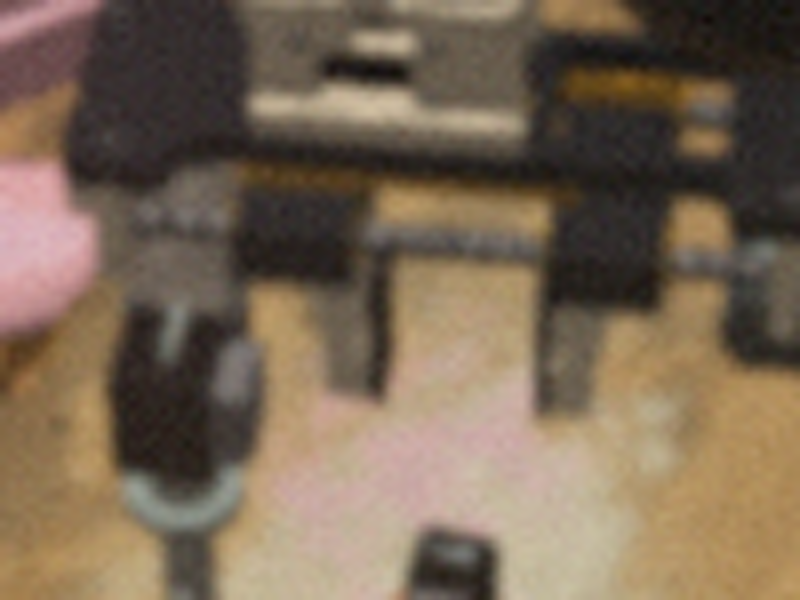

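Fingertips seen at crop (362,395) and (570,410), i.e. full pixels (230,229) and (256,231). Laterally they are right, but they sit about 35–38 mm higher than the reported TCP implies. That explains the empty grasp. I'll turn back and find the true tip height by touching the head's top lightly (z = 0.088).

```bash
python3 -m pendant '[[0,0,5,0,0,-0.15],[0,0,10,0,0,-0.3],[0,0,15,0,0,-0.45],[0,0,20,0,0,-0.6],[0,0,30,0,0,-0.75],[0,0,40,0,0,-0.9],[0,0,50,0,0,-1.05],[0,0,60,0,0,-1.2],[0,0,66,0,0,-1.3],[0,0,66,0,0,-1.3],[0,0,66,0,0,-1.3]]' 0 25
for i in 1 2 3 ; do echo; done
python3 -m pendant '[[0,-1,2,0,0,0],[0,-1,4,0,0,0]]' | grep -E "tcp|contact"
```

```text
time_s: 7.48
tcp_pos: [0.5412, 0.1618, 0.0777]
eef_rot: [-180.0, -0.0, -0.1]
contact_force: [0.1, 0.3, -0.9]
gripper_width: 0.0006
gripper_force: 0.0



tcp_pos: [0.5412, 0.1629, 0.0736]
contact_force: [-0.3, 1.1, 0.4]
```

```bash
python3 -m pendant '[[0,0,1,0,0,0],[0,0,2,0,0,0]]' | grep -E "tcp|contact"
```

```text
tcp_pos: [0.5418, 0.1629, 0.0732]
contact_force: [-6.2, -0.5, 19.3]
```

```bash
python3 -m pendant '[[0,0,1,0,0,0],[0,0,2,0,0,0]]' | grep -E "tcp|contact"
```

```text
tcp_pos: [0.5424, 0.163, 0.0731]
contact_force: [-10.5, -2.3, 35.1]
```

Contact came at a reported z of 0.0735, so the true grasp point is about 33.5 mm above the reported one. I'm backing off, opening, and going down to a reported 0.040.

```bash
python3 -m pendant '[[0,0,-10,0,0,0],[0,0,-25,0,0,0],[0,0,-25,0,0,0],[0,0,-25,0,0,0],[0,0,-25,0,0,0]]' 60 30
python3 -m pendant '[[0,0,12,0,0,0],[0,0,24,0,0,0],[0,0,36,0,0,0],[0,0,46,0,0,0],[0,0,54,0,0,0],[0,0,54,0,0,0]]'
```

```text
time_s: 8.85
tcp_pos: [0.5408, 0.1625, 0.094]
eef_rot: [180.0, 0.1, 0.0]
contact_force: [0.0, -0.4, -0.5]
gripper_width: 0.0448
gripper_force: 0.0
time_s: 9.6
tcp_pos: [0.5408, 0.1625, 0.0398]
eef_rot: [180.0, 0.1, 0.0]
contact_force: [-0.6, 0.1, -0.6]
gripper_width: 0.0602
gripper_force: 0.0
```

```bash
python3 -m pendant '[[0,0,0,0,0,0],[0,0,0,0,0,0],[0,0,0,0,0,0],[0,0,0,0,0,0],[0,0,0,0,0,0],[0,0,0,0,0,0]]' 0 30
python3 - <<'E'
from h import *
s=r.get_state();print(s["contact_force"],s["moment"])
E
```

```text
time_s: 10.35
tcp_pos: [0.5414, 0.1627, 0.0409]
eef_rot: [-180.0, -0.0, 0.0]
contact_force: [0.7, -1.3, 4.7]
gripper_width: 0.0261
gripper_force: 29.4
[ 0.66572626 -1.25500857  4.69383523] [-0.57409199 -0.07468086  0.01682757]
```

The grip is at 26.1 mm, so the button is fully in. I'm lifting and carrying the pin over the jig.

```bash
python3 -m pendant '[[0,0,-15,0,0,0],[0,0,-30,0,0,0],[0,0,-50,0,0,0],[0,0,-75,0,0,0],[0,0,-100,0,0,0],[0,0,-100,0,0,0]]'
python3 -m pendant '[[-2,40,0,0,0,0],[-4,80,0,0,0,-0.02],[-6,120,0,0,0,-0.05],[-8,160,0,0,0,-0.08],[-10,200,0,0,0,-0.11],[-12,240,0,0,0,-0.14],[-14,280,0,0,0,-0.17],[-16,320,0,0,0,-0.2],[-17,350,0,0,0,-0.23],[-17,372,0,0,0,-0.23],[-17,372,0,0,0,-0.23],[-17,372,0,0,0,-0.23]]'
python3 - <<'E'
from h import *
s=r.get_state();p=s["tcp_pos"];print(p,s["contact_force"],s["moment"],s["gripper_width"])
a=r.capture("top");b=r.capture("side");cv2.imwrite("a2.png",a[...,::-1]);cv2.imwrite("b2.png",b[...,::-1])
tip=p+[0,0,.0335-.069];t=proj("side",tip);print("pred tip side",t,"hole side",proj("side",(.524,-.2095,.0435)))
u,v=t.round().astype(int);B=cv2.resize(b[v-35:v+25,u-40:u+40],(800,600),interpolation=cv2.INTER_CUBIC)
print("crop origin",u-40,v-35);cv2.imwrite("pics/s8.png",B[...,::-1])
E
```

```text
time_s: 11.1
tcp_pos: [0.5424, 0.1636, 0.1435]
eef_rot: [-179.8, -0.2, 0.0]
contact_force: [0.2, 0.4, -0.8]
gripper_width: 0.0264
gripper_force: 29.4
time_s: 12.6
tcp_pos: [0.5238, -0.2089, 0.1401]
eef_rot: [-180.0, 0.0, 13.2]
contact_force: [-0.3, -0.2, -1.0]
gripper_width: 0.0264
gripper_force: 29.4
[ 0.52377525 -0.20892835  0.14011018] [-0.26355271 -0.1731067  -0.96336838] [-0.07807602  0.01633315 -0.04760198] 0.02636015956891588
pred tip side [298.39667771 153.66142451] hole side [296.55318382 170.67536799]
crop origin 258 119
```

View pics/s8.png

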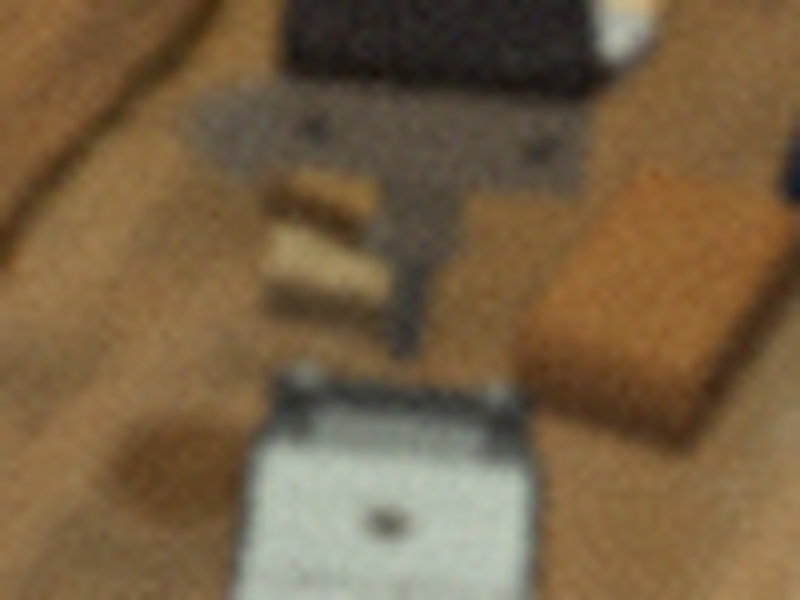

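The tip is seen at crop (405,353), full pixel (298.5,154.3), within a pixel of the prediction. The stop's hole is at (387,522), full pixel (296.7,171.2), right below it. I'm lowering to just above the mouth, then feeling.

```bash
python3 -m pendant '[[0,0,12,0,0,0],[0,0,25,0,0,0],[0,0,38,0,0,0],[0,0,50,0,0,0],[0,0,58,0,0,0],[0,0,58,0,0,0]]' | grep -E "tcp|contact"
python3 -m pendant '[[0,0,2,0,0,0],[0,0,4,0,0,0],[0,0,4,0,0,0]]' | grep -E "tcp|contact"
```

```text
tcp_pos: [0.5238, -0.2093, 0.0818]
contact_force: [-0.0, -0.4, -1.4]
tcp_pos: [0.5242, -0.2093, 0.0787]
contact_force: [-0.4, -0.2, -2.0]
```

```bash
python3 -m pendant '[[0,0,1.5,0,0,0],[0,0,3,0,0,0],[0,0,3,0,0,0]]' | grep -E "tcp|contact"
```

```text
tcp_pos: [0.5239, -0.2095, 0.0754]
contact_force: [-2.2, -1.9, -1.1]
```

The tip is in the hole, with a small side force toward −jig x. I'm easing that way and continuing down to the bed.

```bash
python3 -m pendant '[[-0.5,0.2,1.5,0,0,0],[-0.5,0.2,3,0,0,0],[-0.5,0.2,3,0,0,0]]' | grep -E "tcp|contact"
```

```text
tcp_pos: [0.5237, -0.2096, 0.0724]
contact_force: [-0.8, -2.7, -2.3]
```

```bash
python3 -m pendant '[[0,0,1.5,0,0,0],[0,0,3,0,0,0],[0,0,3,0,0,0]]' | grep -E "tcp|contact"
```

```text
tcp_pos: [0.5237, -0.2096, 0.0694]
contact_force: [-1.6, -3.0, -1.6]
```

```bash
python3 -m pendant '[[0,0,1.5,0,0,0],[0,0,3,0,0,0],[0,0,3,0,0,0]]' | grep -E "tcp|contact"
```

```text
tcp_pos: [0.524, -0.2097, 0.0669]
contact_force: [-1.1, -2.2, 3.4]
```

```bash
python3 -m pendant '[[0,0,0.5,0,0,0],[0,0,1,0,0,0],[0,0,1,0,0,0]]' | grep -E "tcp|contact"
```

```text
tcp_pos: [0.5247, -0.2097, 0.0668]
contact_force: [-1.5, -0.4, 10.0]
```

```bash
python3 -m pendant '[[0,0,0.5,0,0,0],[0,0,1,0,0,0],[0,0,1,0,0,0]]' | grep -E "tcp|contact"
```

```text
tcp_pos: [0.5254, -0.2096, 0.0666]
contact_force: [-3.3, 0.7, 14.0]
```

The pin is on the bed at about 14 N. I'm easing it slightly, then drawing the stop along +jig y (tool −y).

```bash
python3 -m pendant '[[0,-1,-0.6,0,0,0],[0,-2.5,-0.6,0,0,0],[0,-4,-0.6,0,0,0],[0,-5.5,-0.6,0,0,0],[0,-5.5,-0.6,0,0,0]]' | grep -E "time|tcp|contact"
```

```text
time_s: 16.7
tcp_pos: [0.524, -0.2055, 0.0667]
contact_force: [-1.2, -7.3, 8.9]
```

```bash
python3 -m pendant '[[0,-1.5,0,0,0,0],[0,-3,0,0,0,0],[0,-4.5,0,0,0,0],[0,-4.5,0,0,0,0]]' | grep -E "time|tcp|contact"
```

```text
time_s: 17.2
tcp_pos: [0.523, -0.2011, 0.0667]
contact_force: [-0.4, -7.2, 7.9]
```

```bash
python3 -m pendant '[[0,-1.5,0,0,0,0],[0,-3,0,0,0,0],[0,-3,0,0,0,0]]' | grep -E "tcp|contact"
```

```text
tcp_pos: [0.5223, -0.1982, 0.0667]
contact_force: [-0.8, -8.4, 7.9]
```

```bash
python3 -m pendant '[[0,-1.5,0,0,0,0],[0,-3,0,0,0,0],[0,-3,0,0,0,0]]' | grep -E "tcp|contact"
```

```text
tcp_pos: [0.5216, -0.1953, 0.0667]
contact_force: [-1.4, -8.3, 7.9]
```

```bash
python3 -m pendant '[[0,-1.5,0,0,0,0],[0,-3,0,0,0,0],[0,-3,0,0,0,0]]' | grep -E "tcp|contact"
```

```text
tcp_pos: [0.5209, -0.1923, 0.0667]
contact_force: [-0.6, -7.0, 7.4]
```

```bash
python3 -m pendant '[[0,-1.5,0,0,0,0],[0,-3,0,0,0,0],[0,-3,0,0,0,0]]' | grep -E "tcp|contact"
```

```text
tcp_pos: [0.5201, -0.1892, 0.0666]
contact_force: [-1.5, -6.2, 7.9]
```

```bash
python3 -m pendant '[[0,-1.5,0,0,0,0],[0,-3,0,0,0,0],[0,-3,0,0,0,0]]' | grep -E "tcp|contact"
```

```text
tcp_pos: [0.5184, -0.1852, 0.0653]
contact_force: [0.4, -2.1, -0.7]
```

```bash
python3 -m pendant '[[0,-1.5,0,0,0,0],[0,-3,0,0,0,0],[0,-3,0,0,0,0]]' | grep -E "tcp|contact"
```

```text
tcp_pos: [0.5175, -0.182, 0.065]
contact_force: [0.9, -0.4, -1.3]
```

It dropped into the hidden hole's mouth (the force is gone). I'm pushing down gently and following side forces.

```bash
python3 -m pendant '[[0,0,1,0,0,0],[0,0,2,0,0,0],[0,0,2,0,0,0]]' | grep -E "time|tcp|contact"
```

```text
time_s: 19.82
tcp_pos: [0.5175, -0.1824, 0.0632]
contact_force: [1.8, -2.5, 0.1]
```

```bash
python3 -m pendant '[[0,0,0.5,0,0,0],[0,0,1,0,0,0],[0,0,1,0,0,0]]' | grep -E "time|tcp|contact"
```

```text
time_s: 20.2
tcp_pos: [0.5175, -0.1825, 0.0622]
contact_force: [0.5, -3.4, 0.5]
```

```bash
python3 -m pendant '[[0,0.5,1,0,0,0],[0,0.5,2,0,0,0],[0,0.5,2,0,0,0]]' | grep -E "time|tcp|contact"
```

```text
time_s: 20.58
tcp_pos: [0.5175, -0.1828, 0.06]
contact_force: [1.6, -3.2, -1.6]
```

```bash
python3 -m pendant '[[0,0,1,0,0,0],[0,0,2,0,0,0],[0,0,2,0,0,0]]' | grep -E "time|tcp|contact"
```

```text
time_s: 20.95
tcp_pos: [0.5175, -0.1828, 0.0581]
contact_force: [1.8, -4.2, -0.7]
```

```bash
python3 -m pendant '[[0.1,0.4,1.5,0,0,0],[0.1,0.4,3,0,0,0],[0.1,0.4,4.5,0,0,0],[0.1,0.4,6,0,0,0],[0.1,0.4,6,0,0,0]]' | grep -E "time|tcp|contact"
```

```text
time_s: 21.58
tcp_pos: [0.5175, -0.1831, 0.0518]
contact_force: [1.2, -2.4, -1.7]
```

```bash
python3 -m pendant '[[0,0,1.5,0,0,0],[0,0,3,0,0,0],[0,0,4.5,0,0,0],[0,0,6,0,0,0],[0,0,6,0,0,0]]' | grep -E "time|tcp|contact"
```

```text
time_s: 22.2
tcp_pos: [0.5175, -0.1831, 0.0459]
contact_force: [0.9, -1.5, -2.8]
```

```bash
python3 -m pendant '[[0,0,1,0,0,0],[0,0,2,0,0,0],[0,0,3,0,0,0],[0,0,3,0,0,0]]' | grep -E "time|tcp|contact"
```

```text
time_s: 22.7
tcp_pos: [0.5176, -0.1831, 0.043]
contact_force: [1.3, -1.2, -1.3]
```

```bash
python3 -m pendant '[[0,0,0.5,0,0,0],[0,0,1,0,0,0],[0,0,1,0,0,0]]' | grep -E "time|tcp|contact"
```

```text
time_s: 23.08
tcp_pos: [0.5177, -0.1832, 0.0424]
contact_force: [-0.7, -2.0, 2.4]
```

Collar contact at 0.0424, where it was expected. Pressing to about 10 N.

```bash
python3 -m pendant '[[0,0,0.4,0,0,0],[0,0,0.8,0,0,0],[0,0,0.8,0,0,0],[0,0,0.8,0,0,0]]'
```

```text
time_s: 23.58
tcp_pos: [0.5177, -0.1833, 0.0423]
eef_rot: [180.0, -0.0, 13.2]
contact_force: [-3.1, -0.3, 10.1]
gripper_width: 0.0257
gripper_force: 29.8
```

```bash
python3 -m pendant '[[0,0,0,0,0,0],[0,0,0,0,0,0],[0,0,0,0,0,0],[0,0,0,0,0,0],[0,0,0,0,0,0]]' 50
python3 -m pendant '[[0,0,-10,0,0,0],[0,0,-25,0,0,0],[0,0,-45,0,0,0],[0,0,-70,0,0,0],[0,0,-100,0,0,0],[-40,60,-120,0,0,0],[-80,120,-120,0,0,0],[-80,120,-120,0,0,0]]'
python3 - <<'E'
from h import *
b=r.capture("side");a=r.capture("top");u,v=proj("side",(.5177,-.1833,.06)).round().astype(int);U,V=proj("top",(.5177,-.1833,.06)).round().astype(int)
f=lambda im,u,v:cv2.resize(im[v-30:v+30,u-20:u+20],(400,600),interpolation=cv2.INTER_CUBIC)
cv2.imwrite("pics/s9.png",np.hstack([f(b,u,v),f(a,U,V)])[...,::-1])
for z in(.0435,.0745,.0895): print(z,(np.array(proj("side",(.5177,-.1833,z)))-[u-20,v-30])*10)
E
```

```text
time_s: 24.2
tcp_pos: [0.5176, -0.1832, 0.0412]
eef_rot: [-180.0, 0.0, 13.2]
contact_force: [0.3, 0.6, 0.2]
gripper_width: 0.0497
gripper_force: 0.0
time_s: 25.2
tcp_pos: [0.4662, -0.3207, 0.1632]
eef_rot: [179.9, -0.1, 13.1]
contact_force: [-0.5, 0.8, 0.5]
gripper_width: 0.0502
gripper_force: 0.0
0.0435 [199.24685359 346.23725964]
0.0745 [208.41191357 260.21106706]
0.0895 [212.95194368 217.59688831]
```

View pics/s9.png

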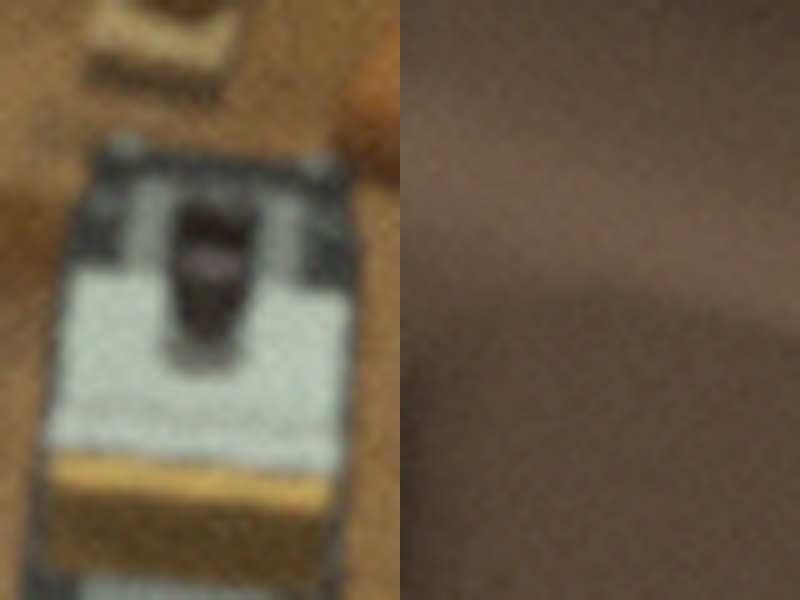

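The side view shows the pin upright in the stop, with its collar at crop (205,350) on the plate (predicted home position (199,346)) and the button facing the fence. The robot is clear, so I'm handing in.

```bash
python3 -c "
from plant import r
print(r.close_job())"
```

```text
the job is handed in; nothing more can be done
None
```

The pin is seated in the hidden hole with its collar on the stop, and it was released so the balls could lock (locking not tested); the job was handed in at about 25 s, and one height-finding touch on the pin's head reached about 35 N, well over the 10 N asked.

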